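# Wake the code reader and present the ball tray

## Robot

A 7-joint arm with a two-finger parallel gripper is mounted at the origin on a cart in front of the work surface, level with it; the furniture and walls round the work are solid. World frame = base frame: x ahead of the robot, y to its left, z up, the work surface at z = 0. Lengths are in m, angles in rad, forces in N, time in s.
With the tool pointing down it reaches from about 0.425 to 0.8 m from the base axis. Payload 8.3 kg.
Tool frame: the origin (TCP) lies midway between the tips of the shut fingers; the grasp point (between the pads) lies robot.pinch_z behind it (robot.pinch_z is the distance from the TCP to the grasp point, in m); z points along the fingers, y is the line along which they close (so a half turn about z gives the same grasp; the last joint's range is limited). The gripper opens to 85 mm and grips with 20 to 120 N. Pads are 22 mm wide; open, the fingers measure 114 mm over their backs; the gripper's body (76 mm by 85 mm) begins 54 mm behind the grasp point. The pads swing forward as they close: fully open they stand 13 mm farther back than shut.
Start: joints at [1.265, 0.383, 0.016, 1.37, -0.006, 1.388, -0.046], TCP at [0.15, -0.607, 0.211] pointing down, gripper open.
Joint ranges: [-2.95, 2.95], [-0.25, 2.06], [-1.52, 1.56], [0.18, 2.33], [-1.44, 4.58], [0.02, 2.06], [-3.01, 3.01]. Speed limits (rad/s): [2.39, 2.39, 3.01, 3.01, 3.14, 3.14, 3.14].

## Interface

Orientations are given as a rotation vector (axis times angle).
In Python, from cell import robot gives the robot as it stands.
- The arm moves only by the tool apply_moves, never from a script. Its argument "increments" is a list of rows, each an object of numbers: "ax", "ay", "az": the turn, a rotation vector about the world's x, y, z in degrees; "x", "y", "z": the shift along the world's x, y, z in mm; "claw": the finger opening in mm, from 0 to 85.4. A call has 1 to 12 rows; each row is the pose to reach, as a shift and turn from the pose commanded when the call began; what a row does not reach only later rows make up. A row lasts 1/8 s, in which the tool goes at most 62.5 mm and 10.7 degrees, less where a joint would pass 70% of its speed; a pose out of reach is approached as far as the arm can. A call with a gripper value outside its range is refused whole. The fingers move at their own pace and stop on an object; the grip force is fixed at half the most. Time passes only in rows, so rows that repeat a pose let the fingers close. It gives the time, the measured TCP pose, the force, the opening and the grip force at its end, in the units of the state.
- robot.read_state(): the state, without advancing time (a new reading comes with each control period).
- robot.snapshot(name): name is "scene" or "top"; returns (picture, depth): 480x640x3 uint8, red, green, blue; 480x640 float32, m along the optical axis (not along the pixel's ray), 0 where there is no reading.
- robot.camera_params(name): a dict with "fov_y" (degrees; the focal length in pixels is half the picture's height over the tangent of half this angle, whatever the lens; pixels are square), "cx", "cy" (the principal point, pixels), "R" (3x3) and "t" (3): a world point X has camera coordinates R X + t. Camera axes: x right, y down, z forward; pixel columns grow to the right and rows downward; lengths in m; the calibration is good to about 2 mm. A picture is of the moment at which its call begins. camera_params takes no time and is no camera call.
- robot.sign_off(): hands the job in; it is judged then, once.
Trained networks look in the newest picture that a camera, given by its name, has taken for a name from the list of things; names that differ only in an ending like _2 or _b are one class to them, and where a whole thing is asked for, a point or a joint stands for the part that bears it (a point fixed in the world has none). Each returns a list of dicts, best first, with "conf" (0 to 1); they miss things now and then, are a little off and sometimes report something else, mostly with a low value. They report only what shows in the picture. A call takes as long as a camera call.
- robot.look_for(camera, query): "at" ([x, y, z] in m, in world coordinates, good to about 4 mm: the middle of the surface that is visible of it).
- robot.place_of(camera, query): "at" ([x, y, z] in m, in world coordinates, good to about 4 mm: a listed point, or the origin of a listed thing).
The state is a dict: "time": time; "qpos": joint angles; "dq": joint speeds; "tau": joint torques, N m; "position": TCP position; "ee_rot": TCP orientation; "wrist_force": force on the tool from outside, world axes, zero at the start; "moment": the same for the moment, N m; "gripper_width": finger opening in m; "gripper_force": force on a finger pad.
Only numpy, scipy, OpenCV 4.12 (cv2) and the standard library are available. Lean on these libraries where they do the work, as an engineer would, in place of code of your own. Each camera call takes 0.05 s, during which the arm holds its last target. There are 200 camera calls.

## Task

Wake the bench code reader by squeezing its orange trigger fully against the upright black grip and letting it spring back. Then lift the blue tray by its black carrying bar, keeping it level so that the loose steel ball stays in its pocket, and hold it level and still in the air with one of its two coded ends squarely facing the reader's window and the ball about 15 cm straight in front of the window, at the window's height. Finish while still holding the tray there, and leave the specimen, the beaker and the tape roll alone.

Things in the scene. Friction and masses are not known exactly. Their poses are not given: they have to be found in the camera images.
- reader: code reader, fixed to the worktop. Origin: centre of base underside; x points out of its back, z up. Base 100x90x10 mm; grey head 85x60 mm over it, 70 to 130 mm high, amber window in its front (-x) face; on it a fixed upright black grip, 26x26 mm, centred at x = +12 mm, 130 to 230 mm high, orange trigger in front
- trigger (a joint): orange trigger: 0 at rest, 0.20 rad fully squeezed, springs back. Upright blade 10 mm thick, 18 wide, hinged at its foot (reader x -22, z 138 mm, axis y), top at z 226 mm; at rest spans x -29 to -19 mm, grip front at x -1 mm. Squeezing swings its top back to the grip: at z 205 mm 13 mm of travel, 3 to 9 N; trigger plus grip 54 mm along x at rest, 41 mm squeezed
- squeeze_point (a point): point on the reader midway across trigger and grip at rest (x = -2 mm, y = 0, z = 205 mm in the reader's frame): a good place to squeeze, from above, closing along the reader's x axis
- window (a point): centre of the reader's window, 100 mm above the worktop; the window looks along the reader's -x
- read_spot (a point): the point 150 mm straight in front of the window, at its height, where the ball's pocket shall be held; axes as the reader's
- ball_tray: blue tray 0.32 kg, plate 90x110x12 mm, origin at the centre of its underside; its -x and +x edges are the coded ends (black and white strips). Round pocket in the middle of its top, 44 mm across, 3 mm deep. Black carrying bar along y over the middle: 14 mm thick, 103 long, 71 to 89 mm above the underside, on posts at y +-47 mm; balances under the bar's middle
- tray_bar (a point): middle of the carrying bar, 80 mm above the tray's underside; axes as the tray's: grasp here, closing along the tray's x axis
- pocket (a point): middle of the pocket at the height of the ball's centre, 21 mm above the tray's underside
- ball_center (a point): centre of the loose steel ball, 24 mm across, 56 g; it rolls freely in the pocket
- specimen: black round mounted specimen 40 mm across, 21 mm high, to be left alone; origin at the centre of its underside
- beaker: clear beaker 55 mm across, 72 mm high, to be left alone; origin at the centre of its underside
- tape: roll of tan tape lying flat, 106 mm across, 25 mm high, to be left alone; origin at the centre of its underside

How it is judged:
On the way, in this order (a step that is already met when the one before it is completed fails the run):
1. the trigger is squeezed fully (past 0.16 of 0.20 rad) (value of joint trigger above 0.16 rad), for 0.1 s.
2. the trigger has sprung back (under 0.03 rad) (value of joint trigger below 0.03 rad), for 0.2 s.
3. the tray is off the worktop with the ball in its pocket (height (world z) of ball_tray above 0.03 m and distance between ball_center and pocket below 0.022 m and contact force between ball_tray and the fingers above 1 N), for 0.2 s.
At the end, for the whole second after the job is handed in: Tray held in the fingers only, its pocket within 40 mm (depth), 30 mm (sideways) and 25 mm (height) of the point 150 mm before the window, square within 0.25 rad, level within 0.12 rad, under 0.03 m/s, ball in its pocket, trigger back at rest (x of pocket in the frame of read_spot between -0.04 and 0.04 m and y of pocket in the frame of read_spot between -0.03 and 0.03 m and z of pocket in the frame of read_spot between -0.025 and 0.025 m and angle between the x axis of ball_tray and the x axis of reader, either way round below 0.25 rad and angle between ball_tray's own z axis and vertical below 0.12 rad and linear speed of ball_tray below 0.03 m/s and distance between ball_center and pocket below 0.022 m and contact force between ball_tray and the fingers above 1 N and contact force between ball_tray and reader below 0.1 N and contact force between ball_tray and beaker below 0.1 N and value of joint trigger below 0.03 rad); the arm keeps its last pose, push and grip.
It fails at once if the ball leaves its pocket (distance between ball_center and pocket above 0.026 m).
It fails at once if the tray is tipped by more than 0.4 rad (angle between ball_tray's own z axis and vertical above 0.4 rad).
It fails at once if the specimen is moved by more than 20 mm (distance of specimen from where it was at the start of the episode above 0.02 m).
It fails at once if the beaker is moved by more than 20 mm (distance of beaker from where it was at the start of the episode above 0.02 m).
It fails at once if the tape roll is moved by more than 20 mm (distance of tape from where it was at the start of the episode above 0.02 m).
It also fails if it takes over 48 s, if anything falls off the work surface, if the arm or the gripper's body presses on something with over 40 N, if the wrist force passes 120 N, or if a joint passes its speed limit or range.

## Working session

There is one attempt and no reset: what is moved stays moved. The work goes in short steps, Python scripts to look and compute and a tool call to move; the robot and the scene stay as the last step left them, time stands still between calls to the robot, and variables do not carry over. Pictures are saved under pics/ and viewed, at most 10 in all, crops included, and the job is handed in when it is done.

Besides the shell and the picture viewer there is one more tool, called as name(argument=value, ...) on one line, values as JSON. apply_moves: Moves the arm, as the interface text tells. Its arguments: {"type":"object","properties":{"increments":{"type":"array","items":{"type":"object","properties":{"ax":{"type":"number"},"ay":{"type":"number"},"az":{"type":"number"},"x":{"type":"number"},"y":{"type":"number"},"z":{"type":"number"},"claw":{"type":"number"}}}}},"required":["increments"]}

```bash
mkdir -p pics; ls; python3 - <<'E'
from cell import robot
import cv2,numpy as np
s=robot.read_state();print({k:np.round(v,3).tolist() for k,v in s.items()},robot.pinch_z)
ims=[]
for c in ("scene","top"):
    im,d=robot.snapshot(c);cv2.imwrite(f"pics/{c}0.png",im[:,:,::-1]);np.save(f"pics/{c}0.npy",d)
    for q in ("reader","trigger","squeeze_point","window","read_spot","ball_tray","tray_bar","pocket","ball_center","specimen","beaker","tape"):
        print(c,q,[(np.round(r["at"],3).tolist(),round(r["conf"],2)) for r in robot.place_of(c,q)[:2]])
E
```

```text
pics
{'time': 0.0, 'qpos': [1.265, 0.384, 0.016, 1.371, -0.006, 1.388, -0.047], 'dq': [-0.001, -0.001, 0.001, -0.001, 0.001, 0.003, 0.001], 'tau': [-0.001, -62.761, 0.843, -37.182, 0.016, 0.014, -0.0], 'position': [0.15, -0.606, 0.21], 'ee_rot': [-3.116, -0.38, 0.0], 'wrist_force': [0.268, 0.041, -0.663], 'moment': [0.023, 0.066, 0.02], 'gripper_force': 0.0, 'gripper_width': 0.085} 0.0187
scene reader [([0.636, -0.174, 0.002], 0.97)]Traceback (most recent call last):
  File "<stdin>", line 8, in <module>
ValueError: it knows: ball_center, ball_tray, beaker, pocket, read_spot, reader, specimen, squeeze_point, tape, tray_bar, window
```

```bash
python3 - <<'E'
from cell import robot
import cv2,numpy as np
for c in ("scene","top"):
    im,d=robot.snapshot(c);cv2.imwrite(f"pics/{c}0.png",im[:,:,::-1]);np.save(f"pics/{c}0.npy",d)
    for q in ("reader","squeeze_point","window","read_spot","ball_tray","tray_bar","pocket","ball_center","specimen","beaker","tape"):
        print(c,q,[(np.round(r["at"],3).tolist(),round(r["conf"],2)) for r in robot.place_of(c,q)[:2]])
    print(robot.camera_params(c))
print(robot.read_state()['time'])
E
```

```text
scene reader [([0.636, -0.174, -0.0], 0.95)]
scene squeeze_point [([0.638, -0.178, 0.205], 0.73)]
scene window [([0.595, -0.163, 0.102], 0.78), ([0.458, -0.269, 0.022], 0.49)]
scene read_spot []
scene ball_tray [([0.456, -0.261, 0.0], 0.82), ([0.594, -0.163, 0.105], 0.48)]
scene tray_bar [([0.459, -0.26, 0.08], 0.66)]
scene pocket [([0.457, -0.265, 0.021], 0.76)]
scene ball_center [([0.458, -0.267, 0.022], 0.67)]
scene specimen [([0.422, -0.106, 0.0], 0.75)]
scene beaker [([0.463, -0.556, -0.002], 0.97)]
scene tape [([0.412, 0.023, -0.005], 0.76)]
{'fov_y': 56.60667531141165, 'cx': 320.3980039335872, 'cy': 242.9655163730539, 'R': array([[-0.66255253, -0.74877101,  0.01913417],
       [-0.488806  ,  0.41288323, -0.76850253],
       [ 0.56753224, -0.51852619, -0.63956059]]), 't': array([0.16783986, 0.4792604 , 0.61212723])}
top reader []
top squeeze_point [([0.639, -0.173, 0.204], 0.93)]
top window [([0.594, -0.161, 0.099], 0.71)]
top read_spot []
top ball_tray [([0.451, -0.261, 0.005], 0.58)]
top tray_bar [([0.453, -0.262, 0.082], 0.97)]
top pocket [([0.455, -0.262, 0.019], 0.91)]
top ball_center [([0.412, 0.024, 0.004], 0.69)]
top specimen [([0.426, -0.105, -0.001], 0.59)]
top beaker [([0.46, -0.554, 0.003], 0.61)]
top tape [([0.415, 0.023, 0.001], 0.91), ([0.456, -0.264, 0.02], 0.19)]
{'fov_y': 52.9514694100342, 'cx': 326.9181771750251, 'cy': 239.53220426589502, 'R': array([[ 0.01722005, -0.99948785,  0.0269723 ],
       [-0.99004365, -0.02081417, -0.13921331],
       [ 0.13970341, -0.02430649, -0.98989502]]), 't': array([-0.26895749,  0.5676281 ,  1.13283238])}
1.3
```

View pics/scene0.png

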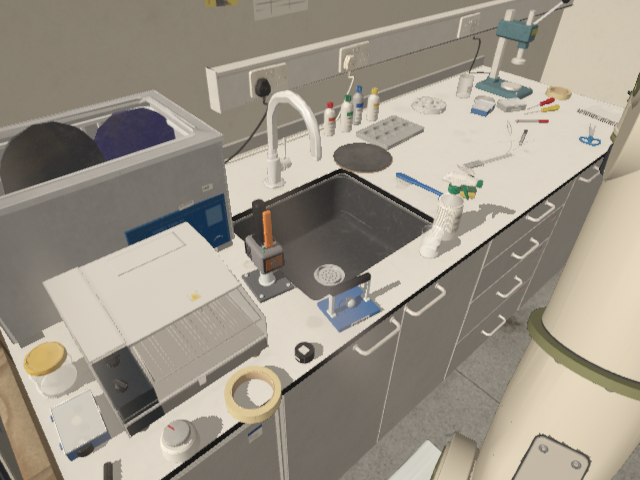

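View pics/top0.png

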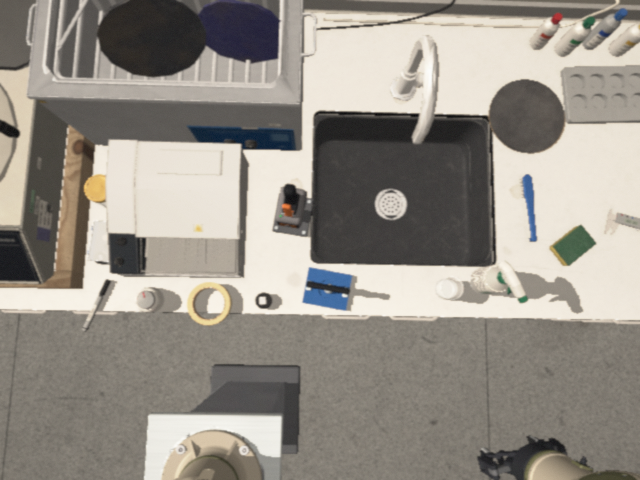

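```bash
python3 - <<'E'
from cell import robot
import cv2,numpy as np
for c in ("top","scene"):
    p=robot.camera_params(c);R,t=p["R"],p["t"];f=240/np.tan(np.radians(p["fov_y"]/2))
    d=np.load(f"pics/{c}0.npy");im=cv2.imread(f"pics/{c}0.png")
    v,u=np.mgrid[:480,:640]
    P=(np.stack([(u-p["cx"])/f*d,(v-p["cy"])/f*d,d],-1)-t)@R
    x,y,z=P[...,0],P[...,1],P[...,2]
    h=cv2.cvtColor(im,cv2.COLOR_BGR2HSV).astype(int)
    def rect(n,m):
        q=(P[m][:,:2]*1000).astype(np.float32)
        if len(q)<8: print(c,n,len(q));return
        (a,b),s,g=cv2.minAreaRect(q);print(c,n,len(q),np.round([a,b,*s,g],1),np.round(np.median(P[m][:,2]),3))
    near=lambda a,b,r:(np.hypot(x-a,y-b)<r)&(d>0)
    rect("plate",near(.455,-.262,.085)&(h[...,0]>95)&(h[...,0]<125)&(h[...,1]>110)&(z>0)&(z<.025))
    rect("bar",near(.455,-.262,.07)&(z>.065)&(z<.1))
    rect("head",near(.636,-.174,.07)&(z>.12)&(z<.137))
    rect("base",near(.636,-.174,.08)&(z>.005)&(z<.017))
    rect("grip+trig",near(.636,-.174,.05)&(z>.215)&(z<.24))
    m=near(.636,-.174,.08)&(h[...,0]<14)&(h[...,1]>180)&(h[...,2]>120)
    print("orange",P[m&(z>.2)].mean(0),"window",P[m&(z<.125)].mean(0))
    a,b=(255,180) if c=="top" else (220,190)
    w=im[b:b+130,a:a+170];cv2.imwrite(f"pics/{c}c.png",cv2.resize(w,None,fx=4.5,fy=4.5,interpolation=cv2.INTER_CUBIC))
E
```

```text
top plate 1103 [ 455.  -261.4  104.5   84.7   80.2] 0.012
top bar 271 [ 455.1 -260.   101.7   14.    80.7] 0.088
top head 548 [ 638.6 -170.5   60.9   85.6   82.1] 0.128
top base 540 [ 630.1 -157.4  117.8  134.6   85.9] 0.01
top grip+trig 188 [ 636.4 -172.1   25.2   52.1   88.3] 0.227
orange [ 0.61329148 -0.16867005  0.22050812] window [nan nan nan]
scene plate 63 [ 441.7 -310.5   16.7   81.6   69.7] 0.013
scene bar 414 [ 454.6 -260.8  102.8   17.1   80.8] 0.087
scene head 463 [ 637.3 -170.    58.4   85.9   82.4] 0.129
scene base 903 [ 638.5 -171.7   90.6   99.9   81.2] 0.011
scene grip+trig 187 [ 636.6 -169.    24.8   53.5   78.2] 0.225
orange [nan nan nan] window [nan nan nan]<stdin>:21: RuntimeWarning: Mean of empty slice.
  ret = um.true_divide(
```

View pics/topc.png

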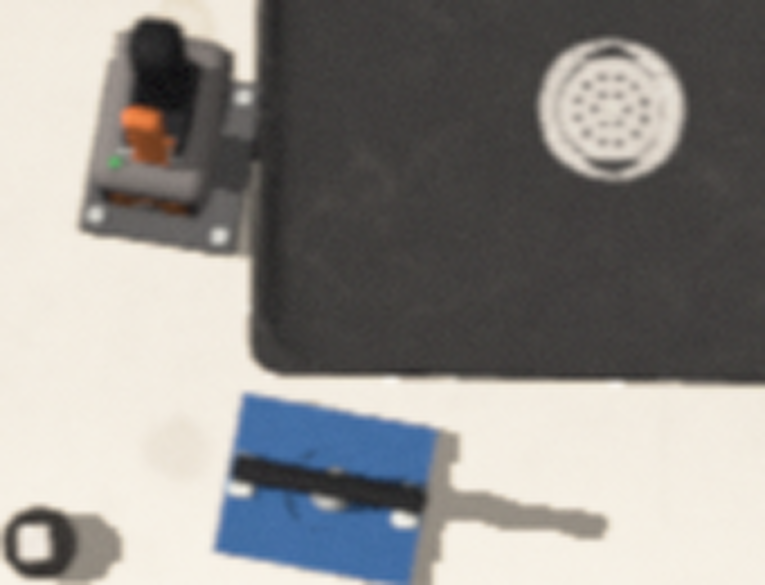

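apply_moves(increments=[{"z": 50, "claw": 85}, {"x": 45, "y": 40, "z": 75, "az": 6, "claw": 85}, {"x": 90, "y": 80, "z": 75, "az": 12, "claw": 85}, {"x": 135, "y": 120, "z": 75, "az": 19, "claw": 85}, {"x": 180, "y": 160, "z": 75, "az": 25, "claw": 85}, {"x": 225, "y": 198, "z": 75, "az": 31, "claw": 85}, {"x": 270, "y": 238, "z": 75, "az": 37, "claw": 85}, {"x": 315, "y": 277, "z": 75, "az": 43, "claw": 85}, {"x": 360, "y": 317, "z": 75, "az": 50, "claw": 85}, {"x": 405, "y": 357, "z": 75, "az": 56, "claw": 85}, {"x": 450, "y": 396, "z": 75, "az": 62, "claw": 85}, {"x": 492, "y": 434, "z": 75, "az": 67.5, "claw": 85}])

```text
schema error: expected keys ax, ay, az, x, y, z, claw
```

apply_moves(increments=[{"ax": 0, "ay": 0, "az": 0, "x": 0, "y": 0, "z": 50, "claw": 85}, {"ax": 0, "ay": 0, "az": 6, "x": 45, "y": 40, "z": 75, "claw": 85}, {"ax": 0, "ay": 0, "az": 12, "x": 90, "y": 80, "z": 75, "claw": 85}, {"ax": 0, "ay": 0, "az": 19, "x": 135, "y": 120, "z": 75, "claw": 85}, {"ax": 0, "ay": 0, "az": 25, "x": 180, "y": 160, "z": 75, "claw": 85}, {"ax": 0, "ay": 0, "az": 31, "x": 225, "y": 198, "z": 75, "claw": 85}, {"ax": 0, "ay": 0, "az": 37, "x": 270, "y": 238, "z": 75, "claw": 85}, {"ax": 0, "ay": 0, "az": 43, "x": 315, "y": 277, "z": 75, "claw": 85}, {"ax": 0, "ay": 0, "az": 50, "x": 360, "y": 317, "z": 75, "claw": 85}, {"ax": 0, "ay": 0, "az": 56, "x": 405, "y": 357, "z": 75, "claw": 85}, {"ax": 0, "ay": 0, "az": 62, "x": 450, "y": 396, "z": 75, "claw": 85}, {"ax": 0, "ay": 0, "az": 67.5, "x": 492, "y": 434, "z": 75, "claw": 85}])

```text
time: 2.8
position: [0.6436, -0.1714, 0.286]
ee_rot: [2.378, 2.052, 0.0]
wrist_force: [0.1, -1.1, 0.9]
gripper_width: 0.085
gripper_force: 0.0
```

```bash
python3 - <<'E'
from cell import robot
import cv2,numpy as np
im,d=robot.snapshot("scene");cv2.imwrite("pics/s1.png",cv2.resize(im[120:320,180:420,::-1],None,fx=3,fy=3,interpolation=cv2.INTER_CUBIC))
print(np.round(robot.read_state()["position"],4))
E
```

```text
[ 0.6472 -0.1626  0.284 ]
```

View pics/s1.png

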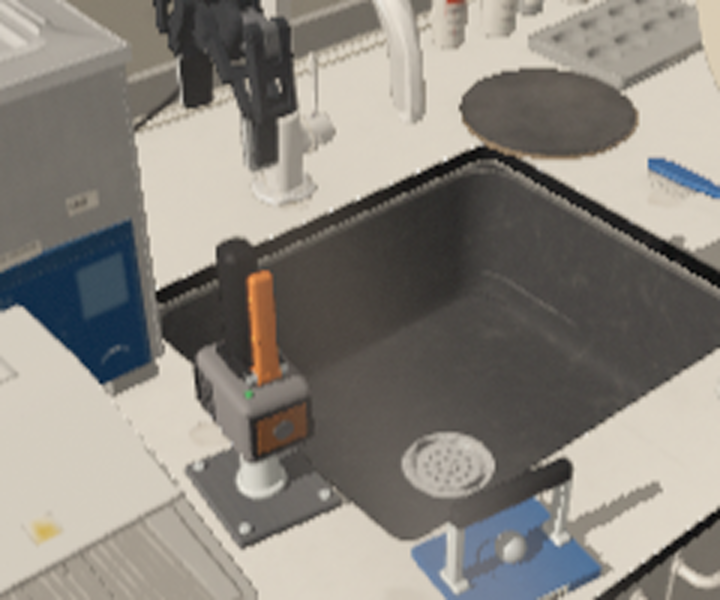

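apply_moves(increments=[{"ax": 0, "ay": 0, "az": 0, "x": 0, "y": 0, "z": -10, "claw": 85}, {"ax": 0, "ay": 0, "az": 0, "x": 0, "y": 0, "z": -20, "claw": 85}, {"ax": 0, "ay": 0, "az": 0, "x": 0, "y": 0, "z": -30, "claw": 85}, {"ax": 0, "ay": 0, "az": 0, "x": 0, "y": 0, "z": -30, "claw": 85}])

```text
time: 3.35
position: [0.6412, -0.174, 0.2549]
ee_rot: [-2.383, -2.046, 0.002]
wrist_force: [0.0, -0.2, -0.6]
gripper_width: 0.0851
gripper_force: 0.0
```

apply_moves(increments=[{"ax": 0, "ay": 0, "az": 0, "x": 1, "y": 1, "z": -20, "claw": 85}, {"ax": 0, "ay": 0, "az": 0, "x": 1, "y": 1, "z": -45, "claw": 85}, {"ax": 0, "ay": 0, "az": 0, "x": 1, "y": 1, "z": -65, "claw": 85}, {"ax": 0, "ay": 0, "az": 0, "x": 1, "y": 1, "z": -68, "claw": 75}, {"ax": 0, "ay": 0, "az": 0, "x": 1, "y": 1, "z": -68, "claw": 60}, {"ax": 0, "ay": 0, "az": 0, "x": 1, "y": 1, "z": -68, "claw": 50}, {"ax": 0, "ay": 0, "az": 0, "x": 1, "y": 1, "z": -68, "claw": 42}, {"ax": 0, "ay": 0, "az": 0, "x": 1, "y": 1, "z": -68, "claw": 40}, {"ax": 0, "ay": 0, "az": 0, "x": 1, "y": 1, "z": -68, "claw": 40}])

```text
time: 4.47
position: [0.6448, -0.172, 0.1899]
ee_rot: [2.379, 2.046, 0.004]
wrist_force: [1.0, -0.3, 4.6]
gripper_width: 0.0403
gripper_force: 8.3
```

apply_moves(increments=[{"ax": 0, "ay": 0, "az": 0, "x": 0, "y": 0, "z": 0, "claw": 36}, {"ax": 0, "ay": 0, "az": 0, "x": 0, "y": 0, "z": 0, "claw": 36}, {"ax": 0, "ay": 0, "az": 0, "x": 0, "y": 0, "z": 0, "claw": 36}])

```text
time: 4.85
position: [0.6462, -0.1722, 0.1903]
ee_rot: [2.377, 2.045, 0.008]
wrist_force: [7.2, -1.7, 4.8]
gripper_width: 0.0363
gripper_force: 38.1
```

```bash
python3 - <<'E'
from cell import robot
import cv2,numpy as np
im,d=robot.snapshot("scene");cv2.imwrite("pics/s2.png",cv2.resize(im[120:300,200:360,::-1],None,fx=3.3,fy=3.3,interpolation=cv2.INTER_CUBIC))
s=robot.read_state();print(np.round(s["position"],4),s["gripper_width"],s["gripper_force"],s["wrist_force"])
E
```

```text
[ 0.6462 -0.1722  0.1903] 0.03683857858680369 38.09418545337394 [ 8.28087704 -2.25112392  5.21122091]
```

View pics/s2.png

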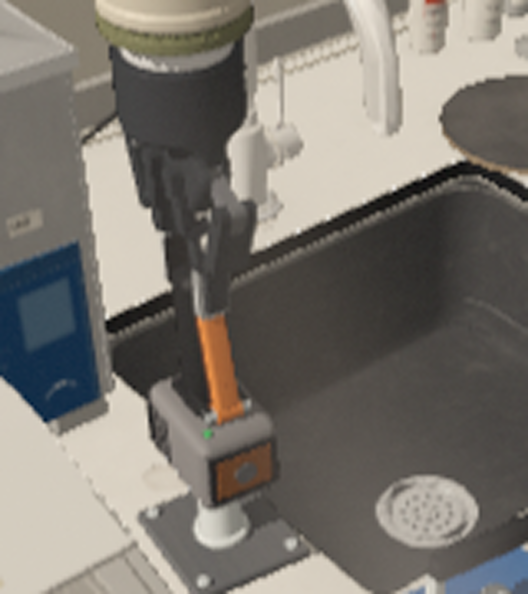

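apply_moves(increments=[{"ax": 0, "ay": 0, "az": 0, "x": 0, "y": 0, "z": 0, "claw": 60}, {"ax": 0, "ay": 0, "az": 0, "x": 0, "y": 0, "z": 0, "claw": 85}, {"ax": 0, "ay": 0, "az": 0, "x": 0, "y": 0, "z": 0, "claw": 85}, {"ax": 0, "ay": 0, "az": 0, "x": 0, "y": 0, "z": 0, "claw": 85}, {"ax": 0, "ay": 0, "az": 0, "x": 0, "y": 0, "z": 35, "claw": 85}, {"ax": 0, "ay": 0, "az": 0, "x": 0, "y": 0, "z": 80, "claw": 85}, {"ax": 0, "ay": 0, "az": 0, "x": -20, "y": -10, "z": 90, "claw": 85}, {"ax": 0, "ay": 0, "az": 0, "x": -70, "y": -33, "z": 90, "claw": 85}, {"ax": 0, "ay": 0, "az": -1, "x": -120, "y": -56, "z": 90, "claw": 85}, {"ax": 0, "ay": 0, "az": -1, "x": -165, "y": -78, "z": 90, "claw": 85}, {"ax": 0, "ay": 0, "az": -1, "x": -187, "y": -88, "z": 60, "claw": 85}, {"ax": 0, "ay": 0, "az": -1, "x": -187, "y": -88, "z": 30, "claw": 85}])

```text
time: 6.4
position: [0.4547, -0.2618, 0.2181]
ee_rot: [2.401, 2.022, -0.001]
wrist_force: [-0.3, -0.1, 0.4]
gripper_width: 0.0845
gripper_force: 0.0
```

apply_moves(increments=[{"ax": 0, "ay": 0, "az": 0, "x": 0, "y": 0, "z": -20, "claw": 85}, {"ax": 0, "ay": 0, "az": 0, "x": 0, "y": 0, "z": -40, "claw": 85}, {"ax": 0, "ay": 0, "az": 0, "x": 0, "y": 0, "z": -60, "claw": 85}, {"ax": 0, "ay": 0, "az": 0, "x": 0, "y": 0, "z": -60, "claw": 85}])

```text
time: 6.9
position: [0.4555, -0.2592, 0.1567]
ee_rot: [-2.397, -2.027, 0.001]
wrist_force: [0.1, -0.1, 0.8]
gripper_width: 0.0852
gripper_force: 0.0
```

apply_moves(increments=[{"ax": 0, "ay": 0, "az": 0, "x": 0, "y": -1, "z": -25, "claw": 85}, {"ax": 0, "ay": 0, "az": 0, "x": 0, "y": -1, "z": -50, "claw": 85}, {"ax": 0, "ay": 0, "az": 0, "x": 0, "y": -1, "z": -75, "claw": 80}, {"ax": 0, "ay": 0, "az": 0, "x": 0, "y": -1, "z": -90, "claw": 70}, {"ax": 0, "ay": 0, "az": 0, "x": 0, "y": -1, "z": -95, "claw": 55}, {"ax": 0, "ay": 0, "az": 0, "x": 0, "y": -1, "z": -95, "claw": 40}, {"ax": 0, "ay": 0, "az": 0, "x": 0, "y": -1, "z": -95, "claw": 30}, {"ax": 0, "ay": 0, "az": 0, "x": 0, "y": -1, "z": -95, "claw": 24}])

```text
time: 7.9
position: [0.4567, -0.2609, 0.0636]
ee_rot: [2.399, 2.027, 0.001]
wrist_force: [-0.8, 0.9, 0.4]
gripper_width: 0.0241
gripper_force: 0.0
```

```bash
python3 - <<'E'
from cell import robot
import cv2,numpy as np
im,d=robot.snapshot("scene");cv2.imwrite("pics/s3.png",cv2.resize(im[190:340,230:420,::-1],None,fx=4,fy=4,interpolation=cv2.INTER_CUBIC))
s=robot.read_state();print(np.round(s["position"],4),s["gripper_width"],s["gripper_force"])
E
```

```text
[ 0.4566 -0.2608  0.0634] 0.02385880572197882 0.0
```

View pics/s3.png

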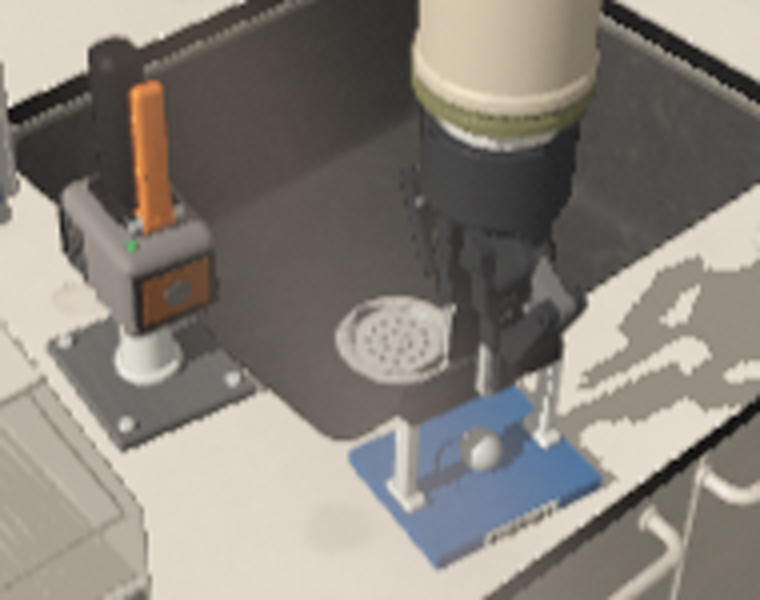

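apply_moves(increments=[{"ax": 0, "ay": 0, "az": 0, "x": -1, "y": 0, "z": -2, "claw": 20}, {"ax": 0, "ay": 0, "az": 0, "x": -1, "y": 0, "z": -2, "claw": 17}, {"ax": 0, "ay": 0, "az": 0, "x": -1, "y": 0, "z": -2, "claw": 15}, {"ax": 0, "ay": 0, "az": 0, "x": -1, "y": 0, "z": -2, "claw": 13}, {"ax": 0, "ay": 0, "az": 0, "x": -1, "y": 0, "z": -2, "claw": 8}, {"ax": 0, "ay": 0, "az": 0, "x": -1, "y": 0, "z": -2, "claw": 5}, {"ax": 0, "ay": 0, "az": 0, "x": -1, "y": 0, "z": -2, "claw": 5}])

```text
time: 8.82
position: [0.4552, -0.2606, 0.061]
ee_rot: [-2.399, -2.028, 0.0]
wrist_force: [-3.1, 1.2, 4.6]
gripper_width: 0.0119
gripper_force: 60.0
```

apply_moves(increments=[{"ax": 0, "ay": 0, "az": 0, "x": 0, "y": 0, "z": 2, "claw": 5}, {"ax": 0, "ay": 0, "az": 0, "x": 0, "y": 0, "z": 6, "claw": 5}, {"ax": 0, "ay": 0, "az": 0, "x": 0, "y": 0, "z": 12, "claw": 5}, {"ax": 0, "ay": 0, "az": 0, "x": 0, "y": 0, "z": 20, "claw": 5}, {"ax": 0, "ay": 0, "az": 0, "x": 0, "y": 0, "z": 29, "claw": 5}, {"ax": 0, "ay": 0, "az": 0, "x": 0, "y": 0, "z": 38, "claw": 5}, {"ax": 0, "ay": 0, "az": 0, "x": 0, "y": 0, "z": 48, "claw": 5}, {"ax": 0, "ay": 0, "az": 0, "x": 0, "y": 0, "z": 58, "claw": 5}, {"ax": 0, "ay": 0, "az": 0, "x": 0, "y": 0, "z": 67, "claw": 5}, {"ax": 0, "ay": 0, "az": 0, "x": 0, "y": 0, "z": 74, "claw": 5}, {"ax": 0, "ay": 0, "az": 0, "x": 0, "y": 0, "z": 79, "claw": 5}, {"ax": 0, "ay": 0, "az": 0, "x": 0, "y": 0, "z": 81, "claw": 5}])

```text
time: 10.32
position: [0.4553, -0.2607, 0.1421]
ee_rot: [2.399, 2.028, 0.0]
wrist_force: [0.4, 0.1, -4.6]
gripper_width: 0.0119
gripper_force: 58.9
```

```bash
cat >m.py <<'E'
from cell import robot
import cv2,numpy as np,sys
n=sys.argv[1]
for c in ("scene","top"):
    im,d=robot.snapshot(c)
    if c=="scene": cv2.imwrite(f"pics/{n}.png",cv2.resize(im[170:340,220:420,::-1],None,fx=3.5,fy=3.5,interpolation=cv2.INTER_CUBIC))
    for q in ("window","ball_tray","pocket","ball_center"):
        print(c,q,[(np.round(r["at"],3).tolist(),round(r["conf"],2)) for r in robot.place_of(c,q)[:2]])
    p=robot.camera_params(c);R,t=p["R"],p["t"];f=240/np.tan(np.radians(p["fov_y"]/2))
    v,u=np.mgrid[:480,:640]
    P=(np.stack([(u-p["cx"])/f*d,(v-p["cy"])/f*d,d],-1)-t)@R
    h=cv2.cvtColor(im,cv2.COLOR_RGB2HSV).astype(int)
    m=(d>0)&(np.hypot(P[...,0]-.453,P[...,1]+.2)<.2)&(P[...,2]>.06)&(P[...,2]<.13)&(h[...,0]>95)&(h[...,0]<125)&(h[...,1]>110)
    q=P[m]
    if len(q)>50:
        g,*_=np.linalg.lstsq(np.c_[q[:,:2],np.ones(len(q))],q[:,2],rcond=None)
        print(c,"plate",len(q),"slopes",g[:2].round(3),"z",np.median(q[:,2]).round(3),cv2.minAreaRect((q[:,:2]*1000).astype(np.float32)))
s=robot.read_state();print(s["time"],np.round(s["position"],4),s["gripper_width"],s["gripper_force"],s["wrist_force"])
E
python3 m.py s4
```

```text
scene window [([0.594, -0.162, 0.101], 0.82), ([0.46, -0.259, 0.158], 0.3)]
scene ball_tray [([0.456, -0.262, 0.084], 0.56)]
scene pocket [([0.457, -0.267, 0.101], 0.65), ([0.64, -0.175, 0.205], 0.47)]
scene ball_center [([0.457, -0.269, 0.102], 0.6)]
scene plate 489 slopes [0.018 0.014] z 0.094 ((450.2511291503906, -287.71258544921875), (54.76355743408203, 92.56494140625), 80.30669403076172)
top window [([0.594, -0.166, 0.099], 0.57)]
top ball_tray []
top pocket []
top ball_center []
10.825 [ 0.4552 -0.2606  0.1417] 0.012204024792086153 58.95075738430023 [ 0.21871983  0.37408954 -4.18258542]
```

View pics/s4.png

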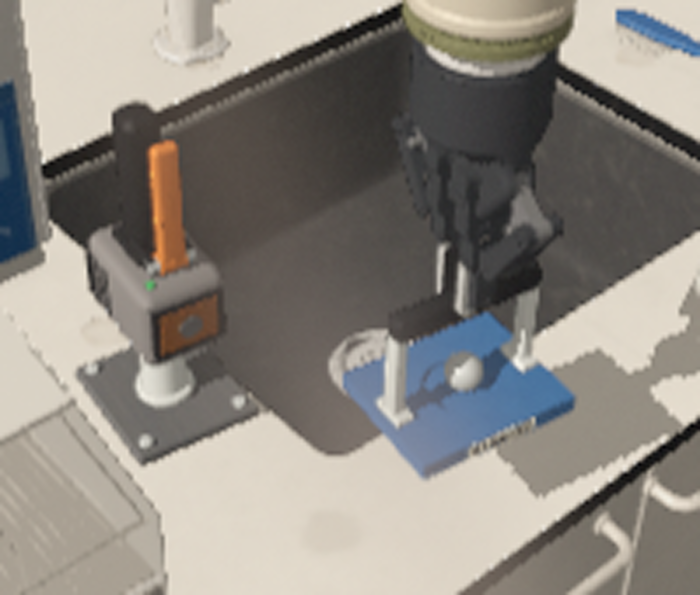

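apply_moves(increments=[{"ax": 0, "ay": 0, "az": 0, "x": 0, "y": 2, "z": 0, "claw": 5}, {"ax": 0, "ay": 0, "az": 0, "x": 0, "y": 6, "z": 0, "claw": 5}, {"ax": 0, "ay": 0, "az": 0, "x": -1, "y": 11, "z": 0, "claw": 5}, {"ax": 0, "ay": 0, "az": 0, "x": -1, "y": 17, "z": 0, "claw": 5}, {"ax": 0, "ay": 0, "az": 0, "x": -2, "y": 23, "z": 0, "claw": 5}, {"ax": 0, "ay": 0, "az": 0, "x": -2, "y": 29, "z": 0, "claw": 5}, {"ax": 0, "ay": 0, "az": 0, "x": -3, "y": 35, "z": 0, "claw": 5}, {"ax": 0, "ay": 0, "az": 0, "x": -3, "y": 41, "z": 0, "claw": 5}, {"ax": 0, "ay": 0, "az": 0, "x": -3, "y": 47, "z": 0, "claw": 5}, {"ax": 0, "ay": 0, "az": 0, "x": -4, "y": 53, "z": 0, "claw": 5}, {"ax": 0, "ay": 0, "az": 0, "x": -4, "y": 58, "z": 0, "claw": 5}, {"ax": 0, "ay": 0, "az": 0, "x": -4, "y": 62, "z": 0, "claw": 5}])

```text
time: 12.32
position: [0.4513, -0.1983, 0.1419]
ee_rot: [-2.399, -2.028, -0.0]
wrist_force: [1.2, 0.4, -4.0]
gripper_width: 0.0118
gripper_force: 58.9
```

apply_moves(increments=[{"ax": 0, "ay": 0, "az": 0, "x": 0, "y": 4, "z": 0, "claw": 5}, {"ax": 0, "ay": 0, "az": 0, "x": -1, "y": 9, "z": 0, "claw": 5}, {"ax": 0, "ay": 0, "az": 0, "x": -1, "y": 15, "z": 0, "claw": 5}, {"ax": 0, "ay": 0, "az": 0, "x": -2, "y": 21, "z": 0, "claw": 5}, {"ax": 0, "ay": 0, "az": 0, "x": -2, "y": 27, "z": 0, "claw": 5}, {"ax": 0, "ay": 0, "az": 0, "x": -3, "y": 33, "z": 0, "claw": 5}, {"ax": 0, "ay": 0, "az": 0, "x": -3, "y": 39, "z": 0, "claw": 5}, {"ax": 0, "ay": 0, "az": 0, "x": -4, "y": 45, "z": 0, "claw": 5}, {"ax": 0, "ay": 0, "az": 0, "x": -4, "y": 50, "z": 0, "claw": 5}, {"ax": 0, "ay": 0, "az": 0, "x": -4, "y": 54, "z": 0, "claw": 5}, {"ax": 0, "ay": 0, "az": 0, "x": -4, "y": 56, "z": 0, "claw": 5}, {"ax": 0, "ay": 0, "az": 0, "x": -4, "y": 56, "z": 0, "claw": 5}])

```text
time: 13.82
position: [0.4473, -0.1426, 0.1419]
ee_rot: [-2.399, -2.028, 0.0]
wrist_force: [-0.2, 0.7, -4.1]
gripper_width: 0.012
gripper_force: 58.9
```

```bash
python3 m.py s5
```

```text
scene window [([0.598, -0.16, 0.099], 0.81)]
scene ball_tray [([0.446, -0.144, 0.082], 0.71)]
scene pocket [([0.451, -0.149, 0.101], 0.7)]
scene ball_center [([0.446, -0.149, 0.101], 0.47), ([0.594, -0.163, 0.099], 0.29)]
scene plate 612 slopes [-0.015 -0.054] z 0.093 ((450.8104553222656, -114.57831573486328), (53.36170959472656, 90.06938934326172), 80.55288696289062)
top window [([0.595, -0.165, 0.097], 0.92), ([0.415, 0.024, 0.004], 0.17)]
top ball_tray [([0.446, -0.144, 0.085], 0.67), ([0.46, -0.559, 0.0], 0.28)]
top pocket [([0.449, -0.146, 0.099], 0.78)]
top ball_center []
top plate 321 slopes [ 0.006 -0.006] z 0.093 ((440.40106201171875, -182.5380859375), (27.818172454833984, 85.1622543334961), 77.85297393798828)
14.325 [ 0.4473 -0.1427  0.1419] 0.011602227319019831 58.940019607543945 [-0.21470145  0.06187485 -4.29425211]
```

View pics/s5.png

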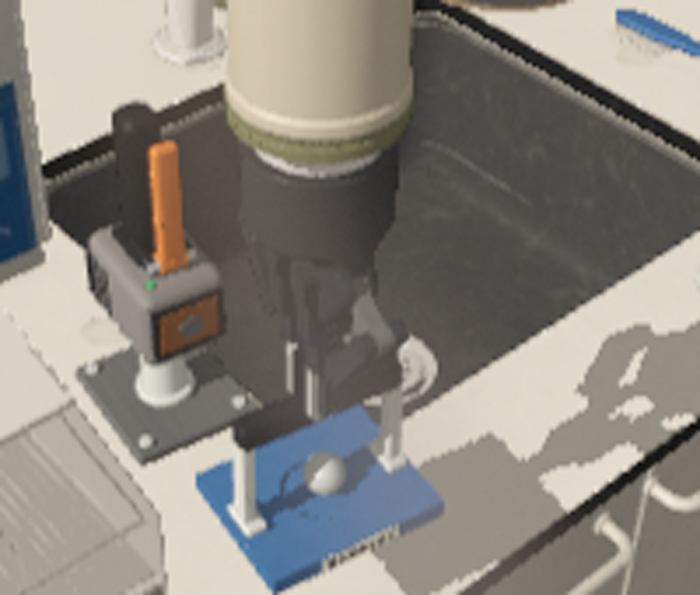

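The picture shows the tray level in front of the window, with the ball in its pocket near pixel (325, 473) and the trigger upright. Every measurement is within its limit, so I'm handing in.

```bash
python3 -c "
from cell import robot
print(robot.sign_off())"
```

```text
the job is handed in; nothing more can be done
None
```

I squeezed the trigger fully and it sprang back. I then lifted the tray level with the ball in its pocket and handed in at 14.3 s, still holding it about 15 cm in front of the reader's window at window height; the sign-off returned no verdict.

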